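Lock the night tray into its runners

TASK

Carry the loaded metal tray by its wooden grip, keeping it level so that the padlock and the steel bar stay in it, and slide it through the open mouth of the brass-railed holder until it is fully home against the end stop. Then push the brass-capped push lock on the holder all the way down, so that its bolt drops in front of the tray and stays down. Leave the two amber lock bodies and the mallet where they lie.

Things in the scene. Friction and masses are not known exactly. Their poses are not given: they have to be found in the camera images.
- tray: Loose aluminium tray, about 0.8 kg with its load, on the desk. Origin: centre of the underside; x its long axis, z up. Plate 180 (x) x 170 (y) x 8; pan walls up to z = 32 stand 20 in from the y edges, so bare flanges 20 wide run along both y sides. A wooden divider along x rises in the middle into the grip. The same both ways round.
- tray_grip (a point): Point in the tray's wooden grip to hold, 74 above the tray's underside, over its centre. The grip is an upright board 90 long (tray x), 12 thick (tray y), top 90 above the underside; the load beside it reaches up to 32.
- holder: Fixed holder: slab 240 (x) x 230 (y) x 20 high with brass runners along x at both y sides, open in the middle above. Origin: centre of the underside; x points from mouth to end stop (face at x = 110, top z = 46). Grooves for the tray's flanges: from z = 20 to 34, walls at y = +-87.5 (2.5 play a side), x = -95 to 110; lips over them to z = 40, inner edges at y = +-75.5.
- mouth (a point): Middle of the slab's front edge, on its top (holder x = -120, y = 0, z = 20). Flared guides beside it, from x = -92 to -118, widen the way in to about y = +-99. The tray enters from here along the holder's +x, its plate on or just above the slab.
- home (a point): Where the tray's origin is when the tray is fully home against the end stop (holder x = 20, y = 0, z = 20).
- bolt (a joint): Push lock's travel in m: 0 up, 0.022 fully down. Takes about 3 to 5 N to push, and stays where it is left. The bolt can go fully down only when the tray is fully home or absent; once down it blocks the groove.
- bolt_top (a point): Centre of the top of the push lock's round brass cap (30 diameter), 105 above the desk when up; it is pushed straight down. It stands at x = -82, y = 83 of the holder, on a dark housing (30 x 36, z 40 to 72) on the +y runner that reaches in to y = 71.
- padlock: Silver padlock lying flat in the tray, on one side of the grip: 85 x 46 x 24, origin under its centre, x towards its shackle.
- spring_bar: Steel bar with coil ribs lying in the tray, on the other side of the grip: 110 x 16 x 16, origin under its centre, x along it.
- lock_body_a: Amber plastic lock body with a slot, on the desk, 80 x 44 x 26, origin under its centre; to be left alone.
- lock_body_b: Second amber lock body, the same as the first; to be left alone.
- mallet: Walnut mallet lying on the desk, 250 long along x, head 60 x 105 x 52 at the +x end (x 60 to 120), handle 24 thick; origin under its middle; to be left alone.
There are look-alikes about, which are no part of the job. Of the things shaped like the tray, the aluminium one is meant.

How it is judged:
By the outcome, as a careful person would: the job done as asked, in the order asked, and still so for the second after the job is handed in, with the robot touching nothing.
It also fails if it takes over 59 s, if anything falls off the work surface, if the arm or the gripper's body presses on something with over 40 N, if the wrist force passes 120 N, or if a joint passes its speed limit or range.

ROBOT

A 7-joint arm with a two-finger parallel gripper is mounted at the origin on the work surface. World frame = base frame: x ahead of the robot, y to its left, z up, the work surface at z = 0. Lengths are in m, angles in rad, forces in N, time in s.
With the tool pointing down it reaches from about 0.425 to 0.875 m from the base axis. Payload 4.7 kg.
Tool frame: the origin (TCP) lies between the finger pads; the fingertips stand 11 mm ahead of it and the grasp point (between the pads) lies 8 mm behind it; z points along the fingers, y is the line along which they close (so a half turn about z gives the same grasp; the last joint's range is limited). The gripper opens to 87 mm and grips with 3 to 60 N. Pads are 19 mm wide; open, the fingers measure 117 mm over their backs; the gripper's body (75 mm by 190 mm) begins 51 mm behind the grasp point.
Start: joints at [1.353, 0.321, -0.07, 1.45, 0.023, 1.371, -0.057], TCP at [0.149, -0.633, 0.234] pointing down, gripper open.
Joint ranges: [-2.86, 2.86], [-0.3, 2.09], [-1.38, 1.24], [0.06, 2.45], [-1.56, 4.7], [0.09, 2.05], [-2.69, 2.69]. Speed limits (rad/s): [2.57, 2.57, 3.14, 3.14, 3.14, 3.14, 3.14].

INTERFACE

Orientations are given as a rotation vector (axis times angle).
In Python, from bench import ctrl gives the robot as it stands. The module is installed in compiled form; this text tells all that it offers.
- The arm moves only by the shell command python3 -m inch 'ROWS' [FORCE]. ROWS is JSON, a list of rows, each an object with "slide": the shift along the tool's x, y, z scaled (see below), a list of three; "angular": the turn, a rotation vector about the tool's x, y, z scaled (see below), a list of three; "claw": the opening, from -1 (shut) to 1 (fully open). In form: [{"slide": [tx, ty, tz], "angular": [rx, ry, rz], "claw": claw}, ...]. A call has 1 to 10 rows; each row is the pose to reach, as a shift and turn from the pose commanded when the call began, along the tool's axes at that moment; what a row does not reach only later rows make up. The controller multiplies each number of a shift by 0.25 m and each number of a turn by 30 degrees. A row lasts 1/10 s, in which the tool goes at most 50 mm and 8.59 degrees, less where a joint would pass 70% of its speed; a pose out of reach is approached as far as the arm can. A call with a number of a shift or a turn outside -1 to 1 is refused whole. A call with a gripper value outside its range is refused whole. The fingers move at their own pace and stop on an object; FORCE is the grip in N (left out, the last holds). Time passes only in rows, so rows that repeat a pose let the fingers close. It gives the time, the measured TCP pose, the force, the opening and the grip force at its end, in the units of the state.
- ctrl.get_state(): the state, without advancing time (a new reading comes with each control period).
- ctrl.get_image(name): name is "scene" or "top" or "wrist"; returns a dict with "color" (420x560x3 uint8, red, green, blue), "depth" (420x560 float32, m along the optical axis (not along the pixel's ray), 0 where there is no reading), "camera_matrix" (3x3 intrinsics, pixels), "extrinsics" (4x4, takes a point from camera to world coordinates); the wrist camera has in their place "tool_from_camera" (4x4, takes a point from camera to tool coordinates, whose origin is the TCP and whose axes are the flange's). Camera axes: x right, y up, looking along -z (the intrinsics and any distortion apply to the point x, -y, -z); pixel columns grow to the right and rows downward; lengths in m; the calibration is good to about 2 mm. A picture is of the moment at which its call begins: read the wrist's pose just before it.
- ctrl.close_job(): hands the job in; it is judged then, once.
Trained networks look in the newest picture that a camera, given by its name, has taken for a name from the list of things; names that differ only in an ending like _2 or _b are one class to them, and where a whole thing is asked for, a point or a joint stands for the part that bears it (a point fixed in the world has none). Each returns a list of dicts, best first, with "confidence" (0 to 1); they miss things now and then, are a little off and sometimes report something else, mostly with a low value. They report only what shows in the picture. A call takes as long as a camera call. They do not tell look-alikes from the thing itself.
- ctrl.find_in(query, camera): "bbox" ([centre column, centre row, width, height] in pixels, round what is visible of it).
- ctrl.outline_of(query, camera): "mask" (420x560 bool, what is visible of it) and "bbox" ([centre column, centre row, width, height] in pixels, round what is visible of it).
The state is a dict: "time": time; "joint_positions": joint angles; "qd": joint speeds; "joint_torque": joint torques, N m; "position": TCP position; "tool_rot": TCP orientation; "ft_force": force on the tool from outside, world axes, zero at the start; "torque": the same for the moment, N m; "grip_width": opening from 0.0 (shut) to 1.0 (fully open); "grip_force": force on a finger pad.
Only numpy, scipy, OpenCV 4.12 (cv2) and the standard library are available. Lean on these libraries where they do the work, as an engineer would, in place of code of your own. Each camera call takes 0.05 s, during which the arm holds its last target. There are 200 camera calls.

## Working session

There is one attempt and no reset: what is moved stays moved. The work goes in short steps, Python scripts to look and compute and a shell command to move; the robot and the scene stay as the last step left them, time stands still between calls to the robot, and variables do not carry over. Pictures are saved under pics/ and viewed, at most 10 in all, crops included, and the job is handed in when it is done.

```bash
mkdir -p pics
cat > h.py <<'E'
import numpy as np, cv2
from bench import ctrl
from scipy.spatial.transform import Rotation as R
def grab(name):
    s=ctrl.get_state(); im=ctrl.get_image(name)
    if name=="wrist":
        T=np.eye(4); T[:3,:3]=R.from_rotvec(s["tool_rot"]).as_matrix(); T[:3,3]=s["position"]
        im["extrinsics"]=T@im["tool_from_camera"]
    return im
def cloud(im):
    K=im["camera_matrix"]; d=im["depth"]; v,u=np.mgrid[:420,:560]
    P=np.stack([(u-K[0,2])/K[0,0]*d,-(v-K[1,2])/K[1,1]*d,-d],-1)
    E=im["extrinsics"]; W=P@E[:3,:3].T+E[:3,3]; W[d==0]=np.nan; return W
def save(im,f): cv2.imwrite("pics/"+f,im["color"][:,:,::-1])
E
python3 - <<'E'
from h import *
s=ctrl.get_state(); print(s)
ims={}
for c in ("scene","top"):
    im=grab(c); save(im,c+"1.png"); np.savez(c+"1.npz",W=cloud(im),C=im["color"],K=im["camera_matrix"],E=im["extrinsics"])
    for q in ("tray","tray_grip","holder","bolt","padlock","spring_bar","mallet","lock_body_a"):
        print(c,q,[(round(r["confidence"],2),np.round(r["bbox"]).astype(int).tolist()) for r in ctrl.find_in(q,c)][:4])
E
```

```text
{'time': 0.0, 'joint_positions': array([ 1.35307035,  0.32180238, -0.07008545,  1.45171498,  0.02258937,
        1.37078206, -0.05690269]), 'qd': array([ 1.08280367e-03,  6.81325023e-05,  1.65795700e-04, -1.36582838e-04,
        3.80621483e-04,  5.23628142e-04,  1.38540797e-03]), 'joint_torque': array([-3.20541330e-04, -4.91287959e+01, -4.04500030e-01, -3.12523377e+01,
       -6.39862963e-02,  4.37174260e-02,  1.90245300e-04]), 'position': array([ 0.14917123, -0.63208975,  0.23245481]), 'tool_rot': array([-3.11862449e+00, -3.63159975e-01,  4.87673329e-04]), 'ft_force': array([0.57847603, 0.09801672, 0.33941351]), 'torque': array([-0.04734558,  0.0250043 ,  0.06095959]), 'grip_force': 0.0, 'grip_width': 0.9970893942707375}
scene tray [(0.94, [166, 176, 82, 61]), (0.76, [366, 135, 67, 49]), (0.69, [232, 241, 83, 69]), (0.39, [403, 205, 106, 86])]
scene tray_grip [(0.94, [168, 178, 82, 65]), (0.81, [232, 242, 84, 73]), (0.73, [366, 135, 68, 49])]
scene holder [(0.59, [401, 207, 100, 86])]
scene bolt [(0.42, [367, 167, 8, 7])]
scene padlock []
scene spring_bar [(0.52, [238, 245, 41, 16])]
scene mallet [(0.85, [397, 268, 112, 56])]
scene lock_body_a [(0.73, [307, 296, 35, 26]), (0.57, [140, 277, 19, 34])]
top tray [(0.97, [337, 219, 78, 66]), (0.82, [137, 322, 100, 98]), (0.56, [388, 329, 88, 88])]
top tray_grip [(0.77, [338, 218, 75, 70]), (0.77, [387, 330, 91, 95]), (0.76, [136, 320, 96, 97])]
top holder [(0.66, [159, 192, 120, 111])]
top bolt [(0.45, [174, 231, 10, 12])]
top padlock [(0.92, [337, 232, 37, 18])]
top spring_bar [(0.76, [332, 201, 43, 6])]
top mallet [(0.61, [208, 114, 98, 46])]
top lock_body_a [(0.77, [289, 131, 36, 26]), (0.66, [431, 196, 17, 35]), (0.28, [336, 219, 76, 66])]
```

View pics/top1.png

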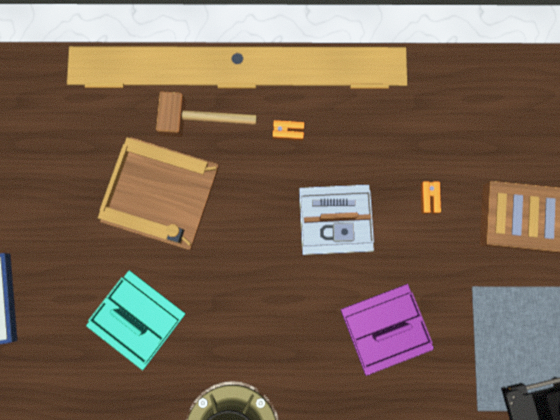

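View pics/scene1.png

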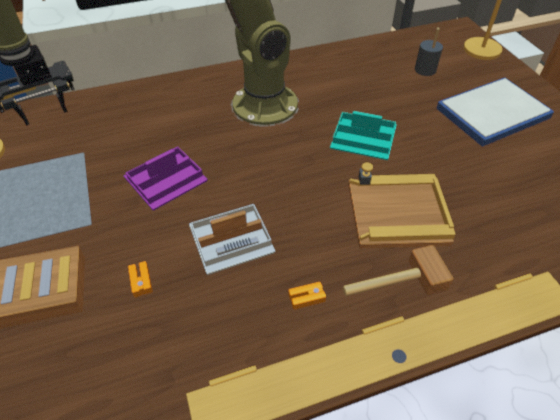

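The top view shows the aluminium tray (337,219), with its grip along the image's horizontal. Its look-alikes are the purple tray (388,329) and the teal tray (137,322). The holder is at (159,192): end stop upper left, mouth to the right, push lock at (174,231). By the description I choose the silver tray holding the padlock (337,232) and bar (332,201). Next I measure both.

Run:
```python
from h import *
def rect(p): 
    r=cv2.minAreaRect((p*1000).astype(np.float32)); return [np.round(x,1).tolist() if not np.isscalar(x) else round(x,1) for x in (np.array(r[0]),np.array(r[1]),r[2])]
for c,tb,hb in (("top",(337,219,60,60),(159,192,80,80)),("scene",(232,241,60,50),(400,207,75,65))):
    W=np.load(c+"1.npz")["W"]
    def sub(b): u,v,a,d=b; return W[max(v-d,0):v+d,max(0,u-a):u+a].reshape(-1,3)
    S=sub(tb); S=S[~np.isnan(S[:,0])]; print(c,"desk z",np.median(S[:,2][S[:,2]<.004]))
    g=S[(S[:,2]>.06)&(S[:,2]<.12)]; print("grip",len(g),np.percentile(g[:,2],[5,50,95,99]).round(4),g.mean(0).round(4),rect(g[:,:2]))
    t=S[(S[:,2]>.005)&(S[:,2]<.12)]; print("tray",len(t),rect(t[:,:2]))
    H=sub(hb); H=H[~np.isnan(H[:,0])]
    for lo,hi in ((.013,.12),(.015,.025),(.036,.043),(.0435,.05),(.09,.12)):
        p=H[(H[:,2]>lo)&(H[:,2]<hi)]
        if len(p)>3: print("hold",lo,hi,len(p),p.mean(0).round(4),rect(p[:,:2]))
```

```text
top desk z -0.0003605174791461163
grip 231 [0.067  0.0886 0.0922 0.0932] [ 0.5176 -0.2567  0.086 ] [[518.8, -257.0], [12.6, 88.3], 2.7]
tray 4460 [[520.9, -260.7], [305.3, 305.7], 0.3]
hold 0.013 0.12 9828 [0.6028 0.185  0.029 ] [[646.7, 165.8], [254.6, 369.1], 71.9]
hold 0.015 0.025 5738 [0.5815 0.1843 0.0199] [[637.5, 168.8], [248.9, 346.1], 72.8]
hold 0.036 0.043 1930 [0.6183 0.1953 0.0395] [[649.3, 166.0], [252.7, 357.8], 71.9]
hold 0.0435 0.05 598 [0.6437 0.2374 0.0463] [[634.7, 187.9], [217.9, 313.7], 72.9]
hold 0.09 0.12 126 [0.4799 0.137  0.1011] [[480.9, 137.4], [28.7, 27.5], 17.7]
scene desk z 0.0010357787439486121
grip 406 [0.062  0.0819 0.0926 0.0938] [ 0.524  -0.2584  0.0798] [[522.0, -257.8], [16.9, 90.4], 0.6]
tray 3973 [[519.2, -269.4], [334.4, 335.5], 70.1]
hold 0.013 0.12 7669 [0.6044 0.1875 0.031 ] [[557.4, 198.3], [250.6, 517.1], 75.6]
hold 0.015 0.025 4171 [0.5795 0.1838 0.0208] [[539.6, 199.5], [238.7, 475.0], 74.9]
hold 0.036 0.043 1458 [0.6174 0.2008 0.0402] [[636.9, 176.2], [240.6, 326.1], 73.1]
hold 0.0435 0.05 415 [0.6471 0.2333 0.0462] [[646.8, 185.6], [217.2, 326.8], 73.1]
hold 0.09 0.12 86 [0.4851 0.1362 0.1012] [[483.5, 137.3], [28.5, 31.9], 19.8]
```

```bash
cat >> h.py <<'E'
def go(pos,yaw,n=1):
    """print scaled slide/angular to a tool-down pose with tool y at yaw (deg), split in n calls"""
    s=ctrl.get_state(); p0=np.array(s["position"]); R0=R.from_rotvec(s["tool_rot"])
    c,q=np.cos(np.radians(yaw)),np.sin(np.radians(yaw)); y=np.array([c,q,0]); z=np.array([0,0,-1.])
    Rt=R.from_matrix(np.stack([np.cross(y,z),y,z],1)); rv=(R0.inv()*Rt).as_rotvec()
    for k in range(n):
        Rk=R0*R.from_rotvec(rv*k/n)
        print("slide",np.round(Rk.inv().apply((np.array(pos)-p0)/n)/.25,3),"ang",np.round(np.degrees(rv)/n/30,3))
def st():
    s=ctrl.get_state(); M=R.from_rotvec(s["tool_rot"]).as_matrix()
    print(round(s["time"],2),np.round(s["position"],4),"yaw",round(np.degrees(np.arctan2(M[1,1],M[0,1])),2),"z",np.round(M[:,2],4),"f",np.round(s["ft_force"],1),"grip",round(s["grip_width"]*87,1),round(s["grip_force"],1))
E
python3 - <<'E'
from h import *
st(); go([.519,-.257,.27],2,3)
# first holder estimate
for c in ("top","scene"):
    W=np.load(c+"1.npz")["W"].reshape(-1,3); W=W[~np.isnan(W[:,0])]
    x=np.array([np.cos(np.radians(72.7)),np.sin(np.radians(72.7))]);y=np.array([-x[1],x[0]])
    d=W[:,:2]-[.605,.165]; a=d@x;b=d@y
    m=(abs(a)<.15)&(abs(b)<.135)
    for lo,hi in ((.013,.12),(.036,.043)):
        k=m&(W[:,2]>lo)&(W[:,2]<hi); r=cv2.minAreaRect((W[k,:2]*1000).astype(np.float32)); print(c,lo,r)
E
```

```text
0.9 [ 0.1493 -0.6326  0.2336] yaw -76.72 z [-0.e+00 -1.e-04 -1.e+00] f [-0.4 -0.1 -0.3] grip 86.7 0.0
slide [ 0.595 -0.374 -0.049] ang [ 0.     0.    -0.875]
slide [ 0.699 -0.073 -0.049] ang [ 0.     0.    -0.875]
slide [ 0.659  0.244 -0.049] ang [ 0.     0.    -0.875]
top 0.013 ((610.5946655273438, 183.3939208984375), (242.49649047851562, 269.787841796875), 72.78471374511719)
top 0.036 ((610.0692138671875, 185.19711303710938), (239.24354553222656, 267.81951904296875), 72.87460327148438)
scene 0.013 ((610.9066162109375, 183.7993621826172), (243.60780334472656, 269.8009338378906), 72.77716064453125)
scene 0.036 ((609.7023315429688, 184.7007598876953), (240.587890625, 266.4976501464844), 72.9518814086914)
```

```bash
A='{"slide":[0.6,-0.37,-0.05],"angular":[0,0,-0.875],"claw":1}'; unset A
python3 -m inch '[{"slide":[0.6,-0.37,-0.05],"angular":[0,0,-0.875],"claw":1},{"slide":[0.6,-0.37,-0.05],"angular":[0,0,-0.875],"claw":1},{"slide":[0.6,-0.37,-0.05],"angular":[0,0,-0.875],"claw":1},{"slide":[0.6,-0.37,-0.05],"angular":[0,0,-0.875],"claw":1},{"slide":[0.6,-0.37,-0.05],"angular":[0,0,-0.875],"claw":1}]'
python3 -m inch '[{"slide":[0.7,-0.07,-0.05],"angular":[0,0,-0.875],"claw":1},{"slide":[0.7,-0.07,-0.05],"angular":[0,0,-0.875],"claw":1},{"slide":[0.7,-0.07,-0.05],"angular":[0,0,-0.875],"claw":1},{"slide":[0.7,-0.07,-0.05],"angular":[0,0,-0.875],"claw":1},{"slide":[0.7,-0.07,-0.05],"angular":[0,0,-0.875],"claw":1}]'
python3 -m inch '[{"slide":[0.66,0.24,-0.05],"angular":[0,0,-0.875],"claw":1},{"slide":[0.66,0.24,-0.05],"angular":[0,0,-0.875],"claw":1},{"slide":[0.66,0.24,-0.05],"angular":[0,0,-0.875],"claw":1},{"slide":[0.66,0.24,-0.05],"angular":[0,0,-0.875],"claw":1},{"slide":[0.66,0.24,-0.05],"angular":[0,0,-0.875],"claw":1},{"slide":[0.66,0.24,-0.05],"angular":[0,0,-0.875],"claw":1},{"slide":[0.66,0.24,-0.05],"angular":[0,0,-0.875],"claw":1}]'
python3 - <<'E'
from h import *
st(); im=grab("wrist"); save(im,"w1.png"); W=cloud(im)
S=W.reshape(-1,3); S=S[~np.isnan(S[:,0])]; k=(np.hypot(S[:,0]-.519,S[:,1]+.257)<.13)
for lo,hi in ((.07,.11),(.084,.11),(.005,.11)):
    g=S[k&(S[:,2]>lo)&(S[:,2]<hi)]; print(lo,len(g),np.percentile(g[:,2],[50,95]).round(4),cv2.minAreaRect((g[:,:2]*1000).astype(np.float32)))
E
```

```text
time: 1.4
position: [0.2792, -0.5045, 0.2471]
tool_rot: [2.951, 1.075, 0.004]
ft_force: [1.3, -1.5, -0.5]
grip_width: 1.0
grip_force: 0.0
time: 1.9
position: [0.4014, -0.3799, 0.2593]
tool_rot: [2.631, 1.715, 0.003]
ft_force: [0.9, -0.1, -0.2]
grip_width: 1.002
grip_force: 0.0
time: 2.6
position: [0.5188, -0.2602, 0.2706]
tool_rot: [-2.187, -2.255, 0.003]
ft_force: [0.6, -0.2, 0.1]
grip_width: 1.002
grip_force: 0.0
2.6 [ 0.5188 -0.2602  0.2706] yaw 1.78 z [-0.0013 -0.001  -1.    ] f [ 0.6 -0.2  0.1] grip 87.2 0.0
0.07 1146 [0.0903 0.0917] ((519.62890625, -258.4531555175781), (11.989802360534668, 89.28380584716797), 2.932603597640991)
0.084 1133 [0.0903 0.0917] ((519.6329956054688, -258.5335998535156), (11.989802360534668, 89.12271118164062), 2.932603597640991)
0.005 22300 [0.0094 0.0875] ((519.4656372070312, -258.6244201660156), (170.11785888671875, 179.665771484375), 2.857151508331299)
```

View pics/w1.png

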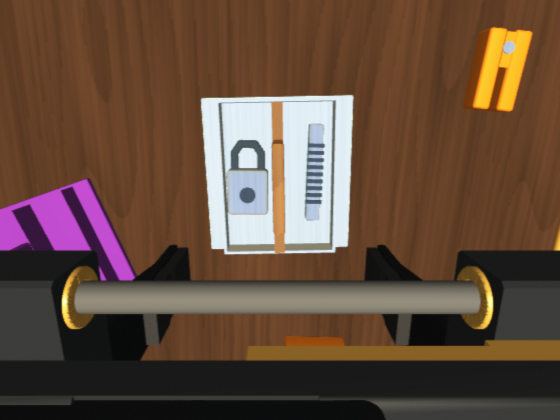

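The wrist view shows the aluminium tray at (278,175), with the padlock left and the bar right of the brown grip. It measures 170 x 180 with the grip top at 0.090, so it is the right one. I descend to TCP z = 0.066.

Run:
```python
from h import *
go([.5196,-.2586,.066],2.9)
```

```text
slide [0.006 0.004 0.819] ang [-0.002  0.001 -0.037]
```

```bash
python3 -m inch '[{"slide":[0.006,0.004,0.15],"angular":[-0.002,0.001,-0.037],"claw":1},{"slide":[0.006,0.004,0.3],"angular":[-0.002,0.001,-0.037],"claw":1},{"slide":[0.006,0.004,0.45],"angular":[-0.002,0.001,-0.037],"claw":1},{"slide":[0.006,0.004,0.6],"angular":[-0.002,0.001,-0.037],"claw":1},{"slide":[0.006,0.004,0.72],"angular":[-0.002,0.001,-0.037],"claw":1},{"slide":[0.006,0.004,0.78],"angular":[-0.002,0.001,-0.037],"claw":1},{"slide":[0.006,0.004,0.82],"angular":[-0.002,0.001,-0.037],"claw":1},{"slide":[0.006,0.004,0.82],"angular":[-0.002,0.001,-0.037],"claw":1},{"slide":[0.006,0.004,0.82],"angular":[-0.002,0.001,-0.037],"claw":1}]'
python3 -c "
from h import *
st(); go([.5196,-.2586,.066],2.9)"
python3 -m inch '[{"slide":[0,0,0],"angular":[0,0,0],"claw":-1},{"slide":[0,0,0],"angular":[0,0,0],"claw":-1},{"slide":[0,0,0],"angular":[0,0,0],"claw":-1},{"slide":[0,0,0],"angular":[0,0,0],"claw":-1},{"slide":[0,0,0],"angular":[0,0,0],"claw":-1},{"slide":[0,0,0],"angular":[0,0,0],"claw":-1},{"slide":[0,0,0],"angular":[0,0,0],"claw":-1},{"slide":[0,0,0],"angular":[0,0,0],"claw":-1},{"slide":[0,0,0],"angular":[0,0,0],"claw":-1},{"slide":[0,0,0],"angular":[0,0,0],"claw":-1}]' 45
python3 -c "
from h import *
st()"
```

```text
time: 3.55
position: [0.5221, -0.2566, 0.0674]
tool_rot: [2.158, 2.279, 0.002]
ft_force: [0.4, 0.2, 0.2]
grip_width: 1.003
grip_force: 0.0
3.55 [ 0.5221 -0.2566  0.0674] yaw 3.12 z [ 2.9e-03 -6.0e-04 -1.0e+00] f [0.4 0.2 0.2] grip 87.2 0.0
slide [-0.007 -0.01   0.006] ang [0.005 0.002 0.007]
time: 4.55
position: [0.521, -0.2559, 0.066]
tool_rot: [-2.16, -2.282, -0.001]
ft_force: [-7.3, -0.1, 1.6]
grip_width: 0.172
grip_force: 2.9
4.55 [ 0.521  -0.2559  0.066 ] yaw 3.15 z [ 5.e-04  5.e-04 -1.e+00] f [-7.3 -0.1  1.6] grip 14.9 2.9
```

```bash
python3 -m inch '[{"slide":[0,0,0],"angular":[0,0,0],"claw":-1},{"slide":[0,0,0],"angular":[0,0,0],"claw":-1},{"slide":[0,0,0],"angular":[0,0,0],"claw":-1},{"slide":[0,0,0],"angular":[0,0,0],"claw":-1},{"slide":[0,0,0],"angular":[0,0,0],"claw":-1}]' 45
python3 -m inch '[{"slide":[0,0,-0.02],"angular":[0,0,0],"claw":-1},{"slide":[0,0,-0.04],"angular":[0,0,0],"claw":-1},{"slide":[0,0,-0.07],"angular":[0,0,0],"claw":-1},{"slide":[0,0,-0.12],"angular":[0,0,0],"claw":-1},{"slide":[0,0,-0.18],"angular":[0,0,0],"claw":-1},{"slide":[0,0,-0.25],"angular":[0,0,0],"claw":-1},{"slide":[0,0,-0.31],"angular":[0,0,0],"claw":-1},{"slide":[0,0,-0.36],"angular":[0,0,0],"claw":-1},{"slide":[0,0,-0.38],"angular":[0,0,0],"claw":-1},{"slide":[0,0,-0.38],"angular":[0,0,0],"claw":-1}]'
python3 - <<'E'
from h import *
st()
# holder fit from the first top/scene clouds, lower/other-side edges only need a clean mask: use outline
for c in ("top","scene"):
    im=grab(c)
    o=ctrl.outline_of("holder",c)[0]; W=cloud(im); m=cv2.dilate(o["mask"].astype(np.uint8),np.ones((3,3)))>0
    P=W[m]; P=P[~np.isnan(P[:,0])]
    for lo,hi in ((.013,.08),(.036,.043),(.0435,.05),(.09,.12)):
        p=P[(P[:,2]>lo)&(P[:,2]<hi)]; 
        if len(p)>5: print(c,round(o["confidence"],2),lo,len(p),cv2.minAreaRect((p[:,:2]*1000).astype(np.float32)), p[:,2].mean())
E
```

```text
time: 5.05
position: [0.5197, -0.256, 0.0659]
tool_rot: [-2.159, -2.279, 0.001]
ft_force: [-6.0, -0.0, 3.7]
grip_width: 0.133
grip_force: 45.0
time: 6.05
position: [0.5216, -0.2561, 0.1621]
tool_rot: [2.158, 2.28, 0.002]
ft_force: [0.0, -0.5, -6.7]
grip_width: 0.132
grip_force: 45.0
6.05 [ 0.5216 -0.2561  0.1621] yaw 3.14 z [ 2.4e-03 -5.0e-04 -1.0e+00] f [ 0.  -0.5 -6.7] grip 11.5 45.0
top 0.78 0.013 8609 ((583.9144287109375, 191.91259765625), (242.55316162109375, 230.3916473388672), 72.99867248535156) 0.0264468722858574
top 0.78 0.036 1735 ((584.083984375, 191.97061157226562), (241.58531188964844, 215.24485778808594), 72.8711929321289) 0.03972081486122728
top 0.78 0.0435 411 ((587.2151489257812, 203.08181762695312), (218.0956573486328, 212.535888671875), 73.25411224365234) 0.0457083099006834
top 0.78 0.09 125 ((479.6965026855469, 136.7964324951172), (28.402633666992188, 28.246034622192383), 67.54671478271484) 0.1010085367429128
scene 0.7 0.013 6520 ((603.9482421875, 186.808349609375), (243.2261505126953, 269.2874450683594), 72.5621109008789) 0.02819260979115429
scene 0.7 0.036 1402 ((587.0938110351562, 193.94972229003906), (241.8865203857422, 222.5183563232422), 71.94102478027344) 0.040122800104463265
scene 0.7 0.0435 330 ((611.348876953125, 196.31578063964844), (217.92686462402344, 254.04017639160156), 72.89727020263672) 0.04592376208550793
scene 0.7 0.09 86 ((482.7895812988281, 136.61085510253906), (28.228464126586914, 29.201066970825195), 89.9110107421875) 0.1010247517955388
```

```bash
python3 -c "
from h import *
st(); go([.517,-.028,.140],-17,2)"
```

```text
6.25 [ 0.5205 -0.2557  0.16  ] yaw 3.14 z [-7.0e-04  1.5e-03 -1.0e+00] f [-1.  -0.2 -7.7] grip 11.7 45.0
slide [0.455 0.018 0.041] ang [-0.001 -0.001  0.336]
slide [ 0.451 -0.062  0.04 ] ang [-0.001 -0.001  0.336]
```

```bash
python3 -m inch '[{"slide":[0.01,0,0],"angular":[0,0,0.01],"claw":-1},{"slide":[0.03,0,0],"angular":[0,0,0.03],"claw":-1},{"slide":[0.07,0,0],"angular":[0,0,0.06],"claw":-1},{"slide":[0.12,0.005,0.01],"angular":[0,0,0.1],"claw":-1},{"slide":[0.18,0.01,0.015],"angular":[0,0,0.14],"claw":-1},{"slide":[0.24,0.01,0.02],"angular":[0,0,0.18],"claw":-1},{"slide":[0.3,0.012,0.027],"angular":[0,0,0.22],"claw":-1},{"slide":[0.36,0.015,0.033],"angular":[0,0,0.26],"claw":-1},{"slide":[0.41,0.017,0.038],"angular":[0,0,0.3],"claw":-1},{"slide":[0.455,0.018,0.04],"angular":[0,0,0.336],"claw":-1}]'
python3 -m inch '[{"slide":[0.05,-0.007,0.004],"angular":[0,0,0.04],"claw":-1},{"slide":[0.11,-0.015,0.01],"angular":[0,0,0.08],"claw":-1},{"slide":[0.17,-0.024,0.015],"angular":[0,0,0.12],"claw":-1},{"slide":[0.23,-0.032,0.02],"angular":[0,0,0.17],"claw":-1},{"slide":[0.29,-0.04,0.026],"angular":[0,0,0.22],"claw":-1},{"slide":[0.34,-0.047,0.03],"angular":[0,0,0.26],"claw":-1},{"slide":[0.39,-0.054,0.035],"angular":[0,0,0.3],"claw":-1},{"slide":[0.43,-0.06,0.04],"angular":[0,0,0.325],"claw":-1},{"slide":[0.45,-0.062,0.04],"angular":[0,0,0.336],"claw":-1},{"slide":[0.45,-0.062,0.04],"angular":[0,0,0.336],"claw":-1}]'
python3 - <<'E'
from h import *
st()
im=grab("scene"); save(im,"s2.png"); W=cloud(im); np.savez("scene2.npz",W=W)
im=grab("top"); save(im,"t2.png"); W=cloud(im); np.savez("top2.npz",W=W)
st()
E
```

```text
time: 7.25
position: [0.5192, -0.1399, 0.151]
tool_rot: [-2.351, -2.083, -0.002]
ft_force: [0.2, 0.1, -8.5]
grip_width: 0.138
grip_force: 45.0
time: 8.25
position: [0.5175, -0.027, 0.1413]
tool_rot: [2.524, 1.871, 0.002]
ft_force: [-0.3, -0.1, -7.1]
grip_width: 0.13
grip_force: 45.0
8.25 [ 0.5175 -0.027   0.1413] yaw -16.9 z [ 1.2e-03  7.0e-04 -1.0e+00] f [-0.3 -0.1 -7.1] grip 11.3 45.0
8.35 [ 0.5176 -0.0289  0.1413] yaw -17.01 z [ 1.2e-03 -2.0e-04 -1.0e+00] f [-0.7 -0.8 -7.8] grip 11.9 45.0
```

View pics/s2.png

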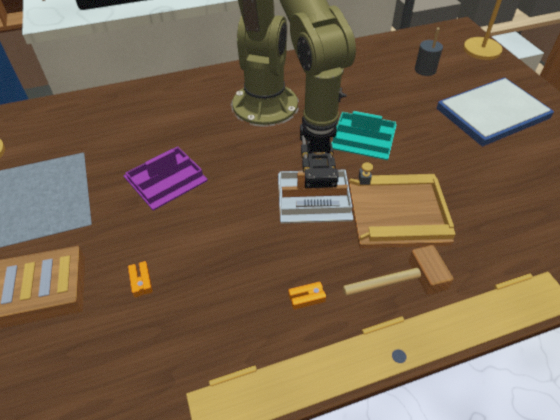

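View pics/t2.png

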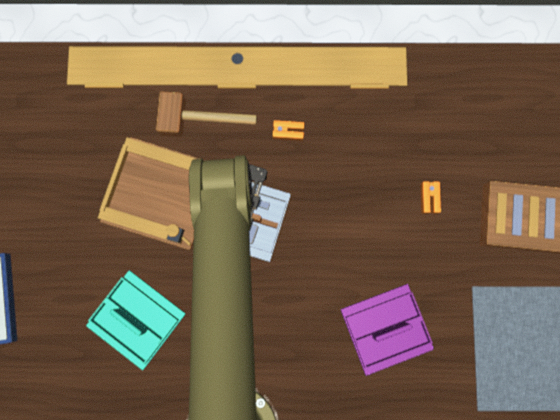

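The scene view shows the tray level at (315,193), lined up with the holder mouth, load in place. The top view shows it partly hidden at (268,225). I check lateral alignment in both clouds.

Run:
```python
from h import *
th=np.radians(73);x=np.array([np.cos(th),np.sin(th)]);y=np.array([-x[1],x[0]])
for c in ("scene","top"):
    W=np.load(c+"2.npz")["W"].reshape(-1,3); W=W[~np.isnan(W[:,0])]
    d=W[:,:2]-[.584,.192]; a=d@x;b=d@y;z=W[:,2]
    k=(a>-.34)&(a<-.13)&(abs(b)<.11)&(z>.06)&(z<.115)
    r=cv2.minAreaRect((np.c_[a,b][k]*1000).astype(np.float32)); print(c,"tray",k.sum(),r)
    f=k&(z>.078)&(z<.09); print(" plate z",np.median(z[f]))
    if f.sum()>30:
        A=np.c_[a[f],b[f],np.ones(f.sum())]; print(" plane slopes",np.linalg.lstsq(A,z[f],rcond=None)[0][:2].round(4), "b pct",np.percentile(b[f],[.5,99.5]).round(4),"a",np.percentile(a[f],[.5,99.5]).round(4))
    for nm,kk in (("+y edge",(a>-.05)&(a<.11)&(b>.08)&(b<.13)&(z>.036)),("-y edge",(a>-.05)&(a<.11)&(b<-.06)&(b>-.14)&(z>.036)&(z<.044))):
        for lo in (-.05,0,.05):
            q=b[kk&(a>lo)&(a<lo+.05)]
            if len(q)>9: print(" ",nm,lo,np.percentile(q,[2,98]).round(4))
    w=(a>-.08)&(a<.1)&(abs(b)<.07)&(z<.03)&(z>.01); print(" slab z",np.median(z[w]))
    e=(abs(b)<.08)&(a>.09)&(a<.13)&(z>.043)&(z<.05); print(" stop a",np.percentile(a[e],[2,98]).round(4))
```

```text
scene tray 2841 ((-230.51119995117188, -4.458587646484375), (170.35296630859375, 179.9615478515625), 89.98728942871094)
 plate z 0.08466257437039593
 plane slopes [0.0029 0.0058] b pct [-0.0877  0.064 ] a [-0.3201 -0.1429]
  +y edge -0.05 [0.0805 0.1063]
  +y edge 0 [0.0809 0.1056]
  +y edge 0.05 [0.0809 0.1066]
  -y edge -0.05 [-0.1104 -0.0771]
  -y edge 0 [-0.1107 -0.076 ]
  -y edge 0.05 [-0.1108 -0.0778]
 slab z 0.02081638989462098
 stop a [0.1087 0.1205]
top tray 1856 ((-274.41278076171875, 0.028564453125), (96.50337219238281, 169.98402404785156), 0.344918817281723)
 plate z 0.083356210294806
 plane slopes [ 0.0004 -0.0028] b pct [-0.0843  0.0841] a [-0.3221 -0.2289]
  +y edge -0.05 [0.0807 0.1066]
  +y edge 0 [0.0806 0.107 ]
  +y edge 0.05 [0.0805 0.1068]
  -y edge -0.05 [-0.1066 -0.076 ]
  -y edge 0 [-0.1068 -0.0755]
  -y edge 0.05 [-0.1067 -0.0756]
 slab z 0.019907401956078763
 stop a [0.108  0.1197]
```

```bash
python3 -m inch '[{"slide":[0,0,0.02],"angular":[0,0,0],"claw":-1},{"slide":[0,0,0.05],"angular":[0,0,0],"claw":-1},{"slide":[0,0,0.09],"angular":[0,0,0],"claw":-1},{"slide":[0,0,0.13],"angular":[0,0,0],"claw":-1},{"slide":[0,0,0.165],"angular":[0,0,0],"claw":-1},{"slide":[0,0,0.19],"angular":[0,0,0],"claw":-1},{"slide":[0,0,0.205],"angular":[0,0,0],"claw":-1},{"slide":[0,0,0.21],"angular":[0,0,0],"claw":-1},{"slide":[0,0,0.21],"angular":[0,0,0],"claw":-1},{"slide":[0,0,0.21],"angular":[0,0,0],"claw":-1}]'
cat > al.py <<'E'
from h import *
st(); th=np.radians(73);x=np.array([np.cos(th),np.sin(th)]);y=np.array([-x[1],x[0]])
for c in ("scene","top"):
    W=cloud(grab(c)).reshape(-1,3); W=W[~np.isnan(W[:,0])]
    d=W[:,:2]-[.584,.192]; a=d@x;b=d@y;z=W[:,2]
    k=(a>-.34)&(a<-.125)&(abs(b)<.11)&(z>.015)&(z<.06)
    print(c,"tray",cv2.minAreaRect((np.c_[a,b][k]*1000).astype(np.float32)),np.percentile(b[k],[.3,99.7]).round(4))
    f=k&(z<.036); print(" plate z",np.median(z[f]), [np.median(z[f&q]).round(4) for q in (b>.07,b<-.07)])
    h=(a>-.05)&(a<.12)&(z>.015)&(z<.06)&(abs(b)<.125); print(" holder b",np.percentile(b[h],[.3,99.7]).round(4),"slab z",np.median(z[h&(abs(b)<.06)&(z<.03)]))
st()
E
python3 al.py
```

```text
time: 9.35
position: [0.5181, -0.0285, 0.0891]
tool_rot: [2.525, 1.868, 0.003]
ft_force: [-0.9, 0.4, -7.6]
grip_width: 0.133
grip_force: 45.0
9.35 [ 0.5181 -0.0285  0.0891] yaw -17.02 z [ 1.9e-03  3.0e-04 -1.0e+00] f [-0.9  0.4 -7.6] grip 11.6 45.0
scene tray ((-231.7706756591797, -3.924896240234375), (172.15591430664062, 180.0686492919922), 89.86418151855469) [-0.089   0.0659]
 plate z 0.03211197235254715 [np.float64(0.0313), np.float64(0.032)]
 holder b [-0.1182  0.106 ] slab z 0.02091116160146622
top tray ((-276.16473388671875, -0.4726715087890625), (95.0481948852539, 171.03829956054688), 1.101729393005371) [-0.0848  0.0838]
 plate z 0.031013856358348857 [np.float64(0.0307), np.float64(0.0309)]
 holder b [-0.114   0.1142] slab z 0.02008636641580086
9.45 [ 0.518  -0.0285  0.0891] yaw -17.02 z [ 1.8e-03  3.0e-04 -1.0e+00] f [ 0.1  0.8 -7.5] grip 12.0 45.0
```

```bash
python3 -m inch '[{"slide":[0.02,-0.003,0],"angular":[0,0,0],"claw":-1},{"slide":[0.06,-0.003,0],"angular":[0,0,0],"claw":-1},{"slide":[0.1,-0.003,0],"angular":[0,0,0],"claw":-1},{"slide":[0.14,-0.003,0],"angular":[0,0,0],"claw":-1},{"slide":[0.18,-0.003,0],"angular":[0,0,0],"claw":-1},{"slide":[0.21,-0.003,0],"angular":[0,0,0],"claw":-1},{"slide":[0.24,-0.003,0],"angular":[0,0,0],"claw":-1},{"slide":[0.26,-0.003,0],"angular":[0,0,0],"claw":-1},{"slide":[0.28,-0.003,0],"angular":[0,0,0],"claw":-1},{"slide":[0.3,-0.003,0],"angular":[0,0,0],"claw":-1}]'
python3 -c "
from h import *
st()"
```

```text
time: 10.45
position: [0.5389, 0.0434, 0.0886]
tool_rot: [2.526, 1.868, 0.001]
ft_force: [0.8, -1.2, -7.8]
grip_width: 0.136
grip_force: 45.0
10.45 [0.5389 0.0434 0.0886] yaw -17.05 z [ 8.e-04  3.e-04 -1.e+00] f [ 0.8 -1.2 -7.8] grip 11.8 45.0
```

```bash
python3 -m inch '[{"slide":[0.03,0,0],"angular":[0,0,0],"claw":-1},{"slide":[0.06,0,0],"angular":[0,0,0],"claw":-1},{"slide":[0.1,0,0],"angular":[0,0,0],"claw":-1},{"slide":[0.14,0,0],"angular":[0,0,0],"claw":-1},{"slide":[0.18,0,0],"angular":[0,0,0],"claw":-1},{"slide":[0.22,0,0],"angular":[0,0,0],"claw":-1},{"slide":[0.26,0,0],"angular":[0,0,0],"claw":-1},{"slide":[0.3,0,0],"angular":[0,0,0],"claw":-1},{"slide":[0.33,0,0],"angular":[0,0,0],"claw":-1},{"slide":[0.35,0,0],"angular":[0,0,0],"claw":-1}]'
python3 -c "
from h import *
st()"
```

```text
time: 11.45
position: [0.5647, 0.1282, 0.0888]
tool_rot: [-2.525, -1.869, -0.002]
ft_force: [-0.1, 0.4, -7.2]
grip_width: 0.132
grip_force: 45.0
11.45 [0.5647 0.1282 0.0888] yaw -16.97 z [ 1.e-03  9.e-04 -1.e+00] f [-0.1  0.4 -7.2] grip 11.5 45.0
```

```bash
python3 -m inch '[{"slide":[0.04,0,0],"angular":[0,0,0],"claw":-1},{"slide":[0.08,0,0],"angular":[0,0,0],"claw":-1},{"slide":[0.12,0,0],"angular":[0,0,0],"claw":-1},{"slide":[0.16,0,0],"angular":[0,0,0],"claw":-1},{"slide":[0.2,0,0],"angular":[0,0,0],"claw":-1},{"slide":[0.24,0,0],"angular":[0,0,0],"claw":-1},{"slide":[0.27,0,0],"angular":[0,0,0],"claw":-1},{"slide":[0.29,0,0],"angular":[0,0,0],"claw":-1},{"slide":[0.3,0,0],"angular":[0,0,0],"claw":-1},{"slide":[0.31,0,0],"angular":[0,0,0],"claw":-1}]'
python3 -c "
from h import *
st()"
python3 -m inch '[{"slide":[0.008,0,0],"angular":[0,0,0],"claw":-1},{"slide":[0.016,0,0],"angular":[0,0,0],"claw":-1},{"slide":[0.024,0,0],"angular":[0,0,0],"claw":-1},{"slide":[0.024,0,0],"angular":[0,0,0],"claw":-1}]'
python3 -c "
from h import *
st()"
```

```text
time: 12.45
position: [0.5872, 0.201, 0.0887]
tool_rot: [2.526, 1.868, 0.001]
ft_force: [0.3, 0.0, -8.2]
grip_width: 0.132
grip_force: 45.0
12.45 [0.5872 0.201  0.0887] yaw -17.04 z [ 7.e-04 -0.e+00 -1.e+00] f [ 0.3  0.  -8.2] grip 11.5 45.0
time: 12.85
position: [0.589, 0.2073, 0.0889]
tool_rot: [2.525, 1.869, 0.002]
ft_force: [0.6, 0.5, -8.0]
grip_width: 0.134
grip_force: 45.0
12.85 [0.589  0.2073 0.0889] yaw -17.01 z [ 1.1e-03  8.0e-04 -1.0e+00] f [ 0.6  0.5 -8. ] grip 11.7 45.0
```

```bash
python3 -m inch '[{"slide":[0.006,0,0.004],"angular":[0,0,0],"claw":-1},{"slide":[0.012,0,0.008],"angular":[0,0,0],"claw":-1},{"slide":[0.016,0,0.008],"angular":[0,0,0],"claw":-1},{"slide":[0.016,0,0.008],"angular":[0,0,0],"claw":-1}]'
python3 -c "
from h import *
st()"
python3 -m inch '[{"slide":[0.004,0,0],"angular":[0,0,0],"claw":-1},{"slide":[0.008,0,0],"angular":[0,0,0],"claw":-1},{"slide":[0.012,0,0],"angular":[0,0,0],"claw":-1},{"slide":[0.012,0,0],"angular":[0,0,0],"claw":-1}]'
python3 -c "
from h import *
st()"
```

```text
time: 13.25
position: [0.59, 0.211, 0.0868]
tool_rot: [-2.525, -1.869, -0.002]
ft_force: [-0.3, -0.2, -7.9]
grip_width: 0.133
grip_force: 45.0
13.25 [0.59   0.211  0.0868] yaw -17.0 z [ 8.e-04  7.e-04 -1.e+00] f [-0.3 -0.2 -7.9] grip 11.6 45.0
time: 13.65
position: [0.5908, 0.213, 0.0868]
tool_rot: [2.526, 1.867, -0.0]
ft_force: [-0.6, -1.6, -6.4]
grip_width: 0.132
grip_force: 45.0
13.65 [0.5908 0.213  0.0868] yaw -17.05 z [ 3.e-04 -7.e-04 -1.e+00] f [-0.6 -1.6 -6.4] grip 11.5 45.0
```

Contact may be starting, so I push a little more in small steps.

```bash
python3 -m inch '[{"slide":[0.004,0,0],"angular":[0,0,0],"claw":-1},{"slide":[0.008,0,0],"angular":[0,0,0],"claw":-1},{"slide":[0.008,0,0],"angular":[0,0,0],"claw":-1}]'
python3 -c "
from h import *
st()"
python3 -m inch '[{"slide":[0.004,0,0],"angular":[0,0,0],"claw":-1},{"slide":[0.008,0,0],"angular":[0,0,0],"claw":-1},{"slide":[0.008,0,0],"angular":[0,0,0],"claw":-1}]'
python3 -c "
from h import *
st()"
```

```text
time: 13.95
position: [0.5911, 0.2131, 0.0867]
tool_rot: [2.525, 1.865, -0.005]
ft_force: [-3.4, -5.2, -3.0]
grip_width: 0.131
grip_force: 45.0
13.95 [0.5911 0.2131 0.0867] yaw -17.09 z [-0.0011 -0.0035 -1.    ] f [-3.4 -5.2 -3. ] grip 11.4 45.0
time: 14.25
position: [0.5913, 0.2133, 0.0867]
tool_rot: [2.525, 1.864, -0.009]
ft_force: [-6.3, -7.9, -0.3]
grip_width: 0.133
grip_force: 45.0
14.25 [0.5913 0.2133 0.0867] yaw -17.13 z [-0.0026 -0.0063 -1.    ] f [-6.3 -7.9 -0.3] grip 11.6 45.0
```

```bash
python3 -m inch '[{"slide":[0,0,0.003],"angular":[0,0,0],"claw":-1},{"slide":[0,0,0.004],"angular":[0,0,0],"claw":-1},{"slide":[0,0,0.004],"angular":[0,0,0],"claw":-1}]'
python3 -c "
from h import *
st()"
python3 -m inch '[{"slide":[0,0,0.001],"angular":[0,0,0],"claw":-0.8},{"slide":[0,0,0.001],"angular":[0,0,0],"claw":-0.5},{"slide":[0,0,0],"angular":[0,0,0],"claw":-0.3},{"slide":[0,0,0],"angular":[0,0,0],"claw":0},{"slide":[0,0,0],"angular":[0,0,0],"claw":0},{"slide":[0,0,0],"angular":[0,0,0],"claw":0},{"slide":[0,0,0],"angular":[0,0,0],"claw":0},{"slide":[0,0,0],"angular":[0,0,0],"claw":0}]'
python3 -m inch '[{"slide":[0,0,-0.05],"angular":[0,0,0],"claw":0},{"slide":[0,0,-0.12],"angular":[0,0,0],"claw":0},{"slide":[0,0,-0.22],"angular":[0,0,0],"claw":0},{"slide":[0,0,-0.32],"angular":[0,0,0],"claw":0},{"slide":[0,0,-0.4],"angular":[0,0,0],"claw":0},{"slide":[0,0,-0.4],"angular":[0,0,0],"claw":-1},{"slide":[0,0,-0.4],"angular":[0,0,0],"claw":-1}]'
cat > hm.py <<'E'
from h import *
st(); th=np.radians(73);x=np.array([np.cos(th),np.sin(th)]);y=np.array([-x[1],x[0]])
for c in ("scene","top"):
    im=grab(c); save(im,c+"_%d.png"%(ctrl.get_state()["time"]*100)); W=cloud(im).reshape(-1,3); C=im["color"].reshape(-1,3).astype(int); ok=~np.isnan(W[:,0]); W=W[ok];C=C[ok]
    d=W[:,:2]-[.584,.192]; a=d@x;b=d@y;z=W[:,2]
    k=(a>-.12)&(a<.105)&(abs(b)<.066)&(z>.024)&(z<.06)&(C.max(1)-C.min(1)<45)&(C.mean(1)>110)
    print(c,"tray a (home -70..110)",np.percentile(a[k],[.5,99.5]).round(4),k.sum())
    e=(abs(b)<.08)&(a>.09)&(a<.13)&(z>.043)&(z<.05)
    if e.sum()>5: print(" stop a",np.percentile(a[e],[2,98]).round(4))
    q=(np.hypot(a+.082,b-.083)<.03)&(z>.075)&(z<.13)
    if q.sum()>5: print(" cap",W[q].mean(0).round(4),np.percentile(z[q],[50,95]).round(4),q.sum(),cv2.minAreaRect((W[q,:2]*1000).astype(np.float32)))
E
python3 hm.py; ls pics
```

```text
time: 14.55
position: [0.5912, 0.2131, 0.0864]
tool_rot: [2.525, 1.863, -0.009]
ft_force: [-6.6, -10.3, 3.1]
grip_width: 0.133
grip_force: 45.0
14.55 [0.5912 0.2131 0.0864] yaw -17.15 z [-0.0025 -0.0067 -1.    ] f [ -6.6 -10.3   3.1] grip 11.6 45.0
time: 15.35
position: [0.5922, 0.2176, 0.0858]
tool_rot: [2.526, 1.868, 0.002]
ft_force: [-0.3, 1.1, 0.7]
grip_width: 0.498
grip_force: 0.0
time: 16.05
position: [0.5924, 0.2176, 0.1871]
tool_rot: [2.525, 1.868, 0.005]
ft_force: [-0.2, 0.0, -0.2]
grip_width: 0.397
grip_force: 0.0
16.05 [0.5924 0.2176 0.1871] yaw -17.02 z [ 3.e-03  8.e-04 -1.e+00] f [-0.2  0.  -0.2] grip 34.6 0.0
scene tray a (home -70..110) [-0.0702  0.1047] 1238
 stop a [0.0933 0.1198]
 cap [0.4849 0.1363 0.0962] [0.1004 0.1047] 109 ((482.2607727050781, 137.44554138183594), (27.27398109436035, 31.392581939697266), 66.71678161621094)
top tray a (home -70..110) [-0.0706  0.0863] 2249
 cap [0.4792 0.1366 0.0997] [0.1013 0.1061] 132 ((477.74658203125, 136.8065185546875), (28.25379753112793, 31.75714683532715), 66.21729278564453)
s2.png
scene1.png
scene_1610.png
t2.png
top1.png
top_1614.png
w1.png
```

The tray is home: its rear edge is at -70 mm in both views. Next comes the push lock; its cap is at about (0.481, 0.137), top 0.105.

```bash
python3 -c "
from h import *
go([.4807,.1372,.145],-17)"
```

```text
slide [-0.435 -0.331  0.161] ang [-0.     0.    -0.001]
```

View pics/scene_1610.png

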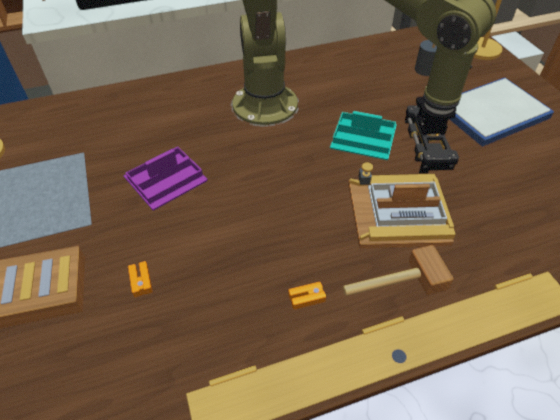

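The scene shows the tray home in the holder at (412,207), load inside, and the push lock up at (366,173).

```bash
python3 -m inch '[{"slide":[-0.1,-0.08,0],"angular":[0,0,0],"claw":-1},{"slide":[-0.2,-0.16,0],"angular":[0,0,0],"claw":-1},{"slide":[-0.3,-0.24,0],"angular":[0,0,0],"claw":-1},{"slide":[-0.4,-0.31,0],"angular":[0,0,0],"claw":-1},{"slide":[-0.435,-0.33,0.05],"angular":[0,0,0],"claw":-1},{"slide":[-0.435,-0.33,0.12],"angular":[0,0,0],"claw":-1},{"slide":[-0.435,-0.33,0.16],"angular":[0,0,0],"claw":-1},{"slide":[-0.435,-0.33,0.16],"angular":[0,0,0],"claw":-1},{"slide":[-0.435,-0.33,0.16],"angular":[0,0,0],"claw":-1},{"slide":[-0.435,-0.33,0.16],"angular":[0,0,0],"claw":-1}]' 20
python3 -c "
from h import *
st(); go([.4807,.1372,.118],-17)"
```

```text
time: 17.15
position: [0.4819, 0.1381, 0.1462]
tool_rot: [2.525, 1.869, 0.003]
ft_force: [0.8, -1.2, -0.7]
grip_width: 0.006
grip_force: 0.0
17.15 [0.4819 0.1381 0.1462] yaw -16.99 z [ 0.0016  0.0011 -1.    ] f [ 0.8 -1.2 -0.7] grip 0.5 0.0
slide [-0.005 -0.004  0.113] ang [ 0.002 -0.003  0.   ]
```

```bash
python3 -m inch '[{"slide":[-0.004,-0.003,0.05],"angular":[0,0,0],"claw":-1},{"slide":[-0.004,-0.003,0.09],"angular":[0,0,0],"claw":-1},{"slide":[-0.004,-0.003,0.11],"angular":[0,0,0],"claw":-1},{"slide":[-0.004,-0.003,0.12],"angular":[0,0,0],"claw":-1},{"slide":[-0.004,-0.003,0.135],"angular":[0,0,0],"claw":-1},{"slide":[-0.004,-0.003,0.15],"angular":[0,0,0],"claw":-1},{"slide":[-0.004,-0.003,0.165],"angular":[0,0,0],"claw":-1},{"slide":[-0.004,-0.003,0.18],"angular":[0,0,0],"claw":-1},{"slide":[-0.004,-0.003,0.19],"angular":[0,0,0],"claw":-1},{"slide":[-0.004,-0.003,0.19],"angular":[0,0,0],"claw":-1}]'
python3 -m inch '[{"slide":[0,0,0.006],"angular":[0,0,0],"claw":-1},{"slide":[0,0,0.012],"angular":[0,0,0],"claw":-1},{"slide":[0,0,0.018],"angular":[0,0,0],"claw":-1},{"slide":[0,0,0.02],"angular":[0,0,0],"claw":-1},{"slide":[0,0,0.02],"angular":[0,0,0],"claw":-1}]'
```

```text
time: 18.15
position: [0.4805, 0.1369, 0.0978]
tool_rot: [2.525, 1.868, 0.002]
ft_force: [-0.3, -1.8, -0.2]
grip_width: 0.006
grip_force: 0.0
time: 18.65
position: [0.4808, 0.137, 0.0944]
tool_rot: [2.525, 1.868, 0.002]
ft_force: [-3.4, -1.7, 11.0]
grip_width: 0.006
grip_force: 5.7
```

```bash
python3 -m inch '[{"slide":[0,0,0.004],"angular":[0,0,0],"claw":-1},{"slide":[0,0,0.008],"angular":[0,0,0],"claw":-1},{"slide":[0,0,0.008],"angular":[0,0,0],"claw":-1}]'
python3 -m inch '[{"slide":[0,0,-0.05],"angular":[0,0,0],"claw":-1},{"slide":[0,0,-0.2],"angular":[0,0,0],"claw":-1},{"slide":[0,0,-0.35],"angular":[0,0,0],"claw":-1},{"slide":[0,0.2,-0.45],"angular":[0,0,0],"claw":-1},{"slide":[0.2,0.4,-0.45],"angular":[0,0,0],"claw":-1},{"slide":[0.4,0.6,-0.45],"angular":[0,0,0],"claw":-1},{"slide":[0.5,0.7,-0.45],"angular":[0,0,0],"claw":-1},{"slide":[0.5,0.7,-0.45],"angular":[0,0,0],"claw":-1}]'
python3 hm.py; ls pics
```

```text
time: 18.95
position: [0.481, 0.137, 0.0942]
tool_rot: [2.524, 1.867, 0.001]
ft_force: [-9.5, -3.4, 26.3]
grip_width: 0.001
grip_force: 12.8
time: 19.75
position: [0.6867, 0.2062, 0.2022]
tool_rot: [-2.525, -1.867, -0.002]
ft_force: [-0.6, 0.5, 0.1]
grip_width: 0.008
grip_force: 0.0
19.75 [0.6867 0.2062 0.2022] yaw -17.05 z [ 6.0e-04  1.8e-03 -1.0e+00] f [-0.6  0.5  0.1] grip 0.7 0.0
scene tray a (home -70..110) [-0.07    0.1047] 1266
 stop a [0.0917 0.1208]
 cap [0.4849 0.1363 0.0826] [0.0831 0.0864] 86 ((483.3381042480469, 136.4290008544922), (27.46154022216797, 30.503108978271484), 64.12462615966797)
top tray a (home -70..110) [-0.0711  0.0394] 923
s2.png
scene1.png
scene_1610.png
scene_1980.png
t2.png
top1.png
top_1614.png
top_1985.png
w1.png
```

View pics/scene_1980.png

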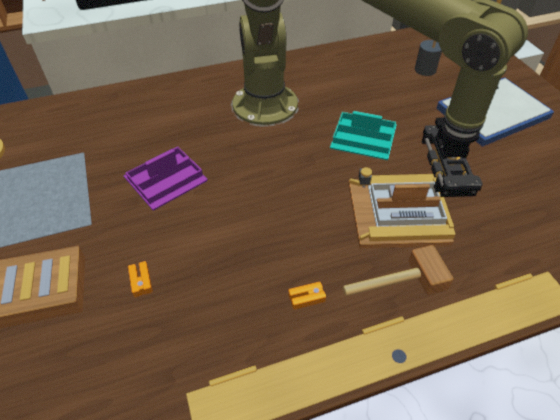

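The cap is down at (365,175), 0.083 high (it hit a hard stop at 26 N). The tray is home with the bar in it, and the mallet and amber bodies have not moved.

```bash
python3 -c "
from h import *
print(ctrl.close_job())"
```

```text
the job is handed in; nothing more can be done
None
```

The aluminium tray is fully home against the end stop, the push lock is fully down (cap at 0.083 m), and the job was handed in at about 20 s of the 59 s; the padlock was hidden from view in the last picture, so I didn't see it in place at the end.

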